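# Index the pan carrier to the filling station

## Robot

A 6-joint arm with a two-finger parallel gripper is mounted at the origin on the work surface. World frame = base frame: x ahead of the robot, y to its left, z up, the work surface at z = 0. Lengths are in m, angles in rad, forces in N, time in s.
With the tool pointing down it reaches from about 0.35 to 0.975 m from the base axis. Payload 4.9 kg.
Tool frame: the origin (TCP) lies midway between the tips of the shut fingers; the grasp point (between the pads) lies 19 mm behind it; z points along the fingers, y is the direction in which the jaws open and shut (so a half turn about z gives the same grasp; the last joint's range is limited). The gripper opens to 85 mm and grips with 20 to 120 N. Pads are 22 mm wide; open, the fingers measure 114 mm over their backs; the gripper's body (76 mm by 85 mm) begins 54 mm behind the grasp point. The pads swing forward as they close: fully open they stand 13 mm farther back than shut.
Start: joints at [-1.445, 0.053, 1.613, -0, 1.476, -0.119], TCP at [0.151, -0.606, 0.231] pointing down, gripper open.
Joint ranges: [-3.01, 3.01], [-1.01, 2.22], [0.06, 2.58], [-1.02, 4.17], [0.09, 2.62], [-3.14, 3.14]. Speed limits (rad/s): [2.57, 2.57, 3.14, 3.14, 3.14, 3.14].

## Interface

Orientations are given as a rotation vector (axis times angle).
In Python, from station import ctrl gives the robot as it stands.
- The arm moves only by the tool play_rows, never from a script. Its argument "motion" is a list that holds one entry, the list of rows, each a list of 7 numbers: the closure, from -1 (fully open) to 1 (shut), then the shift along the tool's x, y, z in cm, then the turn, a rotation vector about the tool's x, y, z in degrees. A call has 1 to 20 rows; each row is the pose to reach, as a shift and turn from the pose measured when the call began, along the tool's axes at that moment; what a row does not reach only later rows make up. A row lasts 1/8 s, in which the tool goes at most 62.5 mm and 10.7 degrees, less where a joint would pass 70% of its speed; a pose out of reach is approached as far as the arm can. A call with a gripper value outside its range is refused whole. The fingers move at their own pace and stop on an object; "newtons" is the grip in N (left out, the last holds). Time passes only in rows, so rows that repeat a pose let the fingers close. It gives the time, the measured TCP pose, the force and the opening at its end, in the units of the state.
- ctrl.get_obs(): the state, without advancing time (a new reading comes with each control period).
- ctrl.get_image(name): name is "scene" or "side" or "wrist"; returns a dict with "color" (480x640x3 uint8, red, green, blue), "mtx" (3x3 intrinsics, pixels), "T" (4x4, takes a point from camera to world coordinates). Camera axes: x right, y up, looking along -z (the intrinsics and any distortion apply to the point x, -y, -z); pixel columns grow to the right and rows downward; lengths in m; the calibration is good to about 2 mm. The wrist camera is an equidistant fisheye: a pixel r from the principal point sees the ray r / f radians off the axis. A picture is of the moment at which its call begins. There is no depth.
- ctrl.finish_job(): hands the job in, once; it reports no verdict.
The state is a dict: "t": time; "q": joint angles; "dq": joint speeds; "effort": joint torques, N m; "tool_pos": TCP position; "tool_rot": TCP orientation; "contact_force": force on the tool from outside, world axes, zero at the start; "wrist_torque": the same for the moment, N m; "opening": finger opening in m.
Only numpy, scipy, OpenCV 4.12 (cv2) and the standard library are available. Lean on these libraries where they do the work, as an engineer would, in place of code of your own. Each camera call takes 0.05 s, during which the arm holds its last target.

## Task

On the filling bench, push the carrier that holds the rectangular steel pan along its slide, away from the robot base, to the next station: its handle bar must come to rest in the detent, level with the first pair of upright station posts ahead of the bar, not short of it and not on at the second pair. Leave the other carrier, the one with the round pot, where it stands.

Things in the scene. Friction and masses are not known exactly. Their poses are not given: they have to be found in the camera images.
- pan_handle (a point): Centre of the pan carrier's handle: steel bar 12 mm thick, 90 mm long, across the slide, 125 mm above the table on two 10 mm uprights, at the robot end. Carrier: 226 x 94 mm aluminium plate, 27 mm high; its open rectangular pan (176 x 108, rim 92 mm above the table) starts 35 mm beyond the bar. x axis along the slide, away from the robot; y along the bar. Push the bar from behind or pinch it.
- pan_station (a point): Where the bar's centre is in the next station: midway between the first pair of dark steel posts, 125 mm above the table; x axis along the slide, away from the robot. Posts 12 mm thick, 144 mm apart across the slide, 74 mm high. Ridges 12 mm before and after catch a sprung ball under the bar: the carrier jumps a few mm ahead over the first and stays. Equal posts 100 mm on are the wrong station.
- pan_carrier (a joint): Travel of the pan carrier along its slide, m, growing away from the robot: 0 at the near end stop, 0.115 in the next station, 0.215 in the one after; 0 to 0.05 at the start. It can only slide, stays where it is left, takes 2 to 4 N to move and up to 10 N to cross a ridge into or out of a detent.
- pot_handle (a point): Centre of the handle bar of the other carrier, with the same sizes and the same kind of slide, beside the first; but it holds a round steel pot (108 mm across, rim 92 mm above the table). To be left alone.

How it is judged:
By the outcome, as a careful person would: the job done as asked, in the order asked, and still so for the second after the job is handed in, with the robot touching nothing.
It also fails if it takes over 29 s, if anything falls off the work surface, if the arm or the gripper's body presses on something with over 40 N, if the wrist force passes 120 N, or if a joint passes its speed limit or range.

## Working session

There is one attempt and no reset: what is moved stays moved. The work goes in short steps, Python scripts to look and compute and a tool call to move; the robot and the scene stay as the last step left them, time stands still between calls to the robot, and variables do not carry over. Pictures are saved under pics/ and viewed, and the job is handed in when it is done.

Besides the shell and the picture viewer there is one more tool, called after "Call:" as a command line: name --argument value ..., lists and objects as JSON in quotes. play_rows: Moves the arm, as the interface text tells. Its arguments: {"type":"object","properties":{"motion":{"type":"array"},"newtons":{"type":"number"}},"required":["motion"]}

```bash
mkdir -p pics; ls; python3 - <<'E'
from station import ctrl
import cv2
print(ctrl.get_obs())
for n in ["scene","side","wrist"]:
    r=ctrl.get_image(n); cv2.imwrite(f"pics/{n}0.png",r["color"][:,:,::-1]); print(n,r["mtx"].tolist(),r["T"].round(4).tolist(),[k for k in r])
E
```

```text
pics
{'t': 0.0, 'q': array([-1.44502773e+00,  5.33349783e-02,  1.61428185e+00,  1.09833732e-05,
        1.47599645e+00, -1.18983976e-01]), 'dq': array([-5.02861564e-04,  3.65971499e-05, -1.55565326e-04,  1.25027538e-03,
       -5.06190177e-04, -1.55327808e-03]), 'effort': array([ 4.84518150e-04, -3.93687236e+01, -3.70177674e+01,  1.75845565e-05,
        7.17350253e-03, -1.05603453e-05]), 'tool_pos': array([ 0.15138292, -0.60575426,  0.23008384]), 'tool_rot': array([-3.11609248e+00, -3.83249251e-01, -6.40212300e-06]), 'contact_force': array([ 0.66617135,  0.07303184, -0.17722408]), 'wrist_torque': array([ 0.01611406,  0.00951573, -0.0231769 ]), 'opening': 0.08551257956793505}
scene [[442.12685526501485, 0.0, 319.94338089326686], [0.0, 442.12685526501485, 246.74154229349085], [0.0, 0.0, 1.0]] [[-0.8746, -0.3104, 0.3726, 0.7799], [0.4849, -0.558, 0.6734, 0.4658], [-0.0011, 0.7696, 0.6385, 0.5302], [0.0, 0.0, 0.0, 1.0]] ['color', 'mtx', 'T']
side [[442.4830650993589, 0.0, 318.8294956834534], [0.0, 442.4830650993589, 236.56099566066658], [0.0, 0.0, 1.0]] [[0.8332, 0.3758, -0.4056, 0.2294], [-0.5529, 0.5785, -0.5998, -0.4457], [0.0092, 0.724, 0.6898, 0.612], [0.0, 0.0, 0.0, 1.0]] ['color', 'mtx', 'T']
wrist [[371.64829954431775, 0.0, 321.20619649970445], [0.0, 371.64829954431775, 238.67500332425695], [0.0, 0.0, 1.0]] [[0.2419, 0.929, 0.2802, 0.2238], [-0.9703, 0.232, 0.0683, -0.5881], [-0.0016, -0.2884, 0.9575, 0.3739], [0.0, 0.0, 0.0, 1.0]] ['color', 'mtx', 'T']
```

View pics/scene0.png

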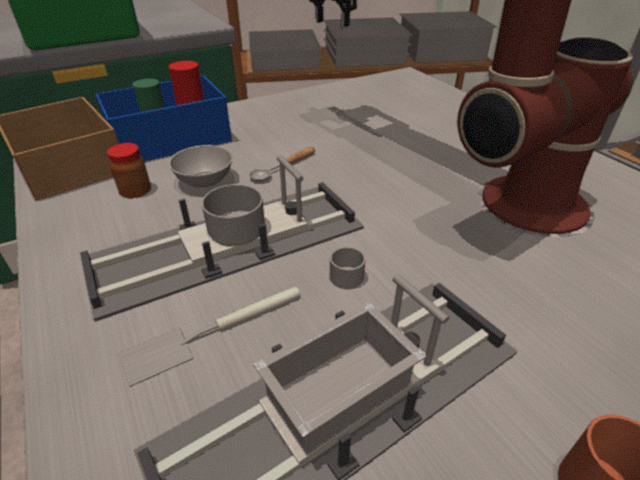

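View pics/side0.png

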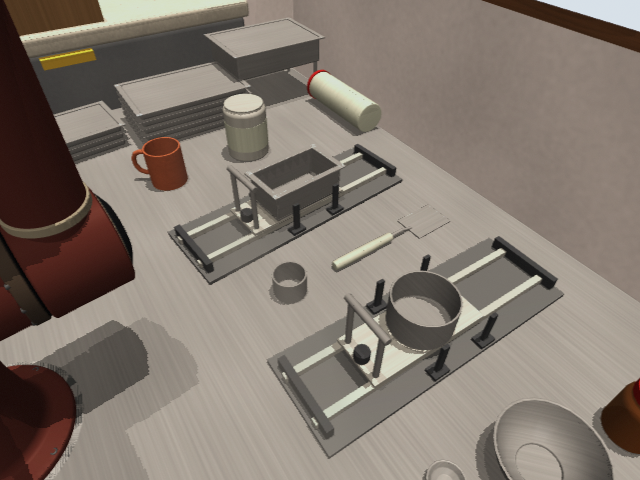

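View pics/wrist0.png

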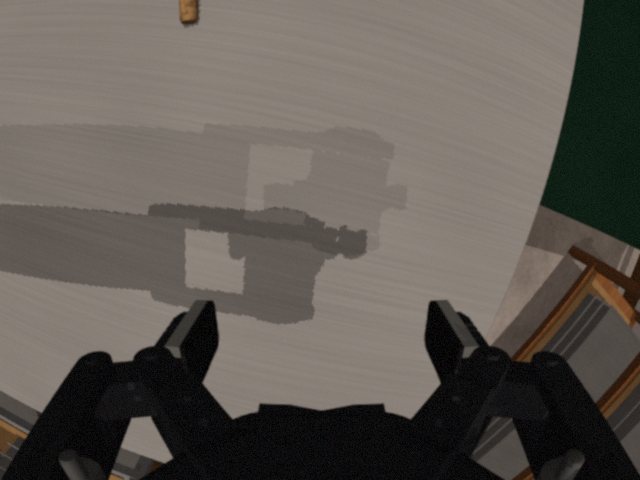

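```bash
python3 - <<'E'
import cv2
a=cv2.imread("pics/scene0.png")[250:480,250:530]; cv2.imwrite("pics/sc1.png",cv2.resize(a,None,fx=2.6,fy=2.6,interpolation=cv2.INTER_CUBIC))
a=cv2.imread("pics/side0.png")[130:290,160:410]; cv2.imwrite("pics/si1.png",cv2.resize(a,None,fx=3,fy=3,interpolation=cv2.INTER_CUBIC))
E
```

```text
(no output)
```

View pics/sc1.png

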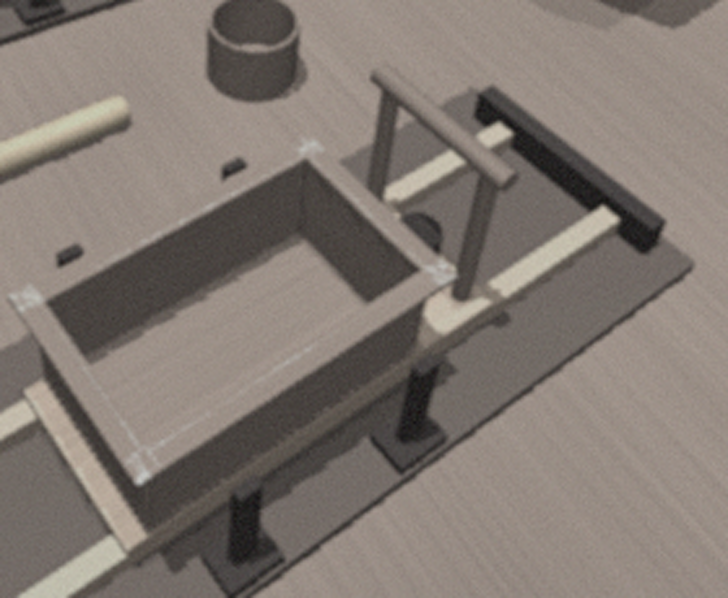

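View pics/si1.png

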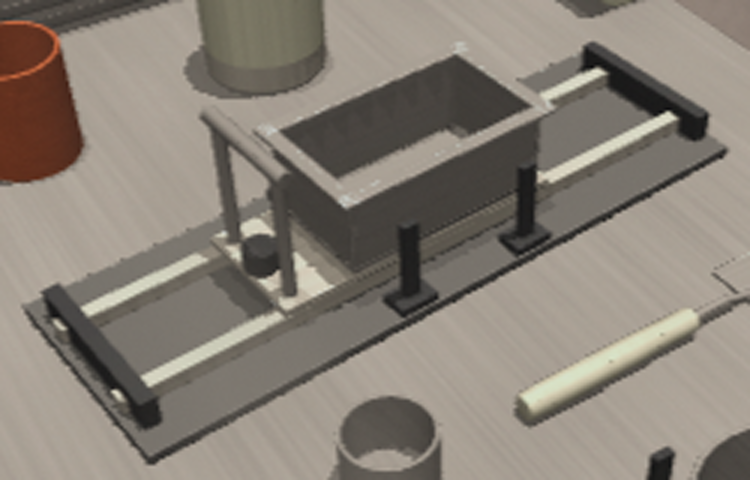

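```bash
cat > h.py <<'E'
import numpy as np
C={"scene":([442.127,319.943,246.742],[[-0.8746,-0.3104,0.3726,0.7799],[0.4849,-0.558,0.6734,0.4658],[-0.0011,0.7696,0.6385,0.5302]]),
"side":([442.483,318.829,236.561],[[0.8332,0.3758,-0.4056,0.2294],[-0.5529,0.5785,-0.5998,-0.4457],[0.0092,0.724,0.6898,0.612]])}
def ray(c,u,v):
    (f,cx,cy),T=C[c];T=np.array(T)
    return T[:,3],T[:,:3]@np.array([(u-cx)/f,-(v-cy)/f,-1])
def pl(c,u,v,z):
    o,d=ray(c,u,v);return (o+d*(z-o[2])/d[2])
def sc(x,y): return ("scene",250+(x+.5)/2.6-.5,250+(y+.5)/2.6-.5)
def si(x,y): return ("side",160+(x+.5)/3-.5,130+(y+.5)/3-.5)
E
python3 - <<'E'
from h import *
np.set_printoptions(precision=4,suppress=True)
def tri(a,b):
    o1,d1=ray(*a);o2,d2=ray(*b);s=np.linalg.lstsq(np.c_[d1,-d2],o2-o1,rcond=None)[0]
    p,q=o1+d1*s[0],o2+d2*s[1];return (p+q)/2,np.linalg.norm(p-q)
B1=[pl(*sc(379,76),.125),pl(*sc(507,181),.125)];B2=[pl(*si(208,116),.125),pl(*si(282,183),.125)]
for b in (B1,B2): print("bar",*b,"mid",(b[0]+b[1])/2,"len",np.linalg.norm(b[0]-b[1]))
# scene first = far(left,y-)? 
print("tri",tri(sc(379,76),si(282,183)),tri(sc(507,181),si(208,116)))
F=[pl(*si(409,226),.074),pl(*si(526,169),.074)];G=[pl(*sc(234,165),.074),pl(*sc(69,252),.074)]
print("posts side",*F,np.linalg.norm(F[0]-F[1]));print("posts scene",*G,np.linalg.norm(G[0]-G[1]))
# pan rim corners scene
print("rim",[pl(*sc(*p),.092) for p in [(312,148),(438,270),(142,465),(25,298)]])
print("base edge",pl(*sc(692,265),.005),pl(*sc(240,594),.005),pl(*si(152,460),.005),pl(*si(725,150),.005))
E
```

```text
bar [0.4886 0.145  0.125 ] [0.4789 0.2301 0.125 ] mid [0.4837 0.1876 0.125 ] len 0.08566634121603028
bar [0.4766 0.227  0.125 ] [0.4838 0.1402 0.125 ] mid [0.4802 0.1836 0.125 ] len 0.08709394030755821
tri (array([0.4859, 0.1431, 0.1222]), np.float64(0.0014981670320795566)) (array([0.4775, 0.2292, 0.1233]), np.float64(0.00025182163125848125))
posts side [0.5575 0.1184 0.074 ] [0.6541 0.1268 0.074 ] 0.09704444918213125
posts scene [0.5591 0.1223 0.074 ] [0.6586 0.1314 0.074 ] 0.0999198016537175
rim [array([0.5268, 0.1453, 0.092 ]), array([0.5185, 0.2368, 0.092 ]), array([0.6817, 0.2542, 0.092 ]), array([0.6915, 0.1583, 0.092 ])]
base edge [0.341  0.2573 0.005 ] [0.6519 0.2857 0.005 ] [0.3573 0.0875 0.005 ] [0.851  0.1369 0.005 ]
```

```bash
cat >> h.py <<'E'
from scipy.spatial.transform import Rotation as R
def rel(ob,p,yawy=None):
    Rt=R.from_rotvec(ob["tool_rot"]);s=Rt.inv().apply(np.array(p)-ob["tool_pos"])*100
    if yawy is None: return s.round(2)
    a=np.radians(yawy);y=np.array([np.cos(a),np.sin(a),0]);z=np.array([0,0,-1.]);x=np.cross(y,z)
    M=R.from_matrix(np.c_[x,y,z]);return s.round(2),(Rt.inv()*M).as_rotvec(degrees=True).round(2)
E
python3 - <<'E'
from h import *
from station import ctrl
o=ctrl.get_obs()
for p in [(.32,-.35,.23),(.42,-.1,.23),(.482,.1857,.20)]: print(rel(o,p,5.5))
E
```

```text
(array([ 22.56, -20.74,   0.07]), array([-7.000e-02, -8.000e-02, -8.147e+01]))
(array([ 38.32, -42.57,   0.11]), array([-7.000e-02, -8.000e-02, -8.147e+01]))
(array([ 51.26, -68.78,   3.16]), array([-7.000e-02, -8.000e-02, -8.147e+01]))
```

Call:
play_rows --motion '[[[-1,4.5,-4.1,0,0,0,-8],[-1,9,-8.2,0,0,0,-16],[-1,13.5,-12.4,0,0,0,-24],[-1,18,-16.6,0,0,0,-32],[-1,22.5,-20.7,0,0,0,-40],[-1,25.7,-25,0,0,0,-48],[-1,28.8,-29.4,0,0,0,-56],[-1,32,-33.8,0,0,0,-64],[-1,35.2,-38.2,0,0,0,-72],[-1,38.3,-42.6,0,0,0,-81.5],[-1,40.9,-47.8,0.6,0,0,-81.5],[-1,43.5,-53,1.2,0,0,-81.5],[-1,46.1,-58.2,1.8,0,0,-81.5],[-1,48.7,-63.5,2.5,0,0,-81.5],[-1,51.3,-68.8,3.2,0,0,-81.5],[-1,51.3,-68.8,3.2,0,0,-81.5],[-1,51.3,-68.8,3.2,0,0,-81.5]]]'

```text
t: 2.28
tool_pos: [0.4821, 0.1859, 0.1991]
tool_rot: [-2.11, -2.326, 0.0]
contact_force: [0.6, -0.5, 0.5]
opening: 0.0854
```

```bash
python3 - <<'E'
from station import ctrl
from h import *
import cv2
o=ctrl.get_obs()
r=ctrl.get_image("wrist"); cv2.imwrite("pics/w1.png",r["color"][:,:,::-1]); print(r["T"].round(4).tolist())
print(rel(o,(.482,.1857,.106),5.5))
E
```

```text
[[0.9953, -0.0922, -0.0282, 0.4758], [0.0964, 0.9529, 0.2875, 0.2593], [0.0003, -0.2889, 0.9574, 0.3429], [0.0, 0.0, 0.0, 1.0]]
(array([-0.03,  0.  ,  9.31]), array([-0.06, -0.06,  0.06]))
```

View pics/w1.png

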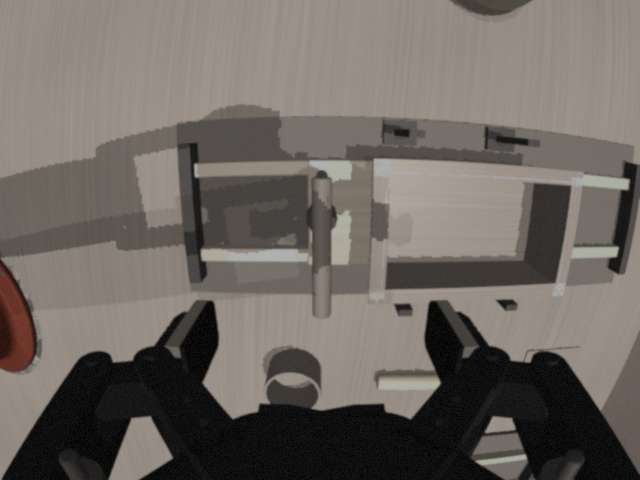

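```bash
python3 - <<'E'
from h import *
import cv2
T=np.array([[0.9953,-0.0922,-0.0282,0.4758],[0.0964,0.9529,0.2875,0.2593],[0.0003,-0.2889,0.9574,0.3429]])
def w(u,v,z):
    x,y=(u-321.206)/371.648,(v-238.675)/371.648;r=np.hypot(x,y);s=np.sin(r)/r
    d=T[:,:3]@np.array([x*s,-y*s,-np.cos(r)]);o=T[:,3];return (o+d*(z-o[2])/d[2]).round(4)
print(w(322,178,.125),w(321,313,.125))
print(w(403,309,.074),w(508,304,.074),w(402,132,.074))
a=cv2.imread("pics/w1.png")[100:330,280:560];cv2.imwrite("pics/w1z.png",cv2.resize(a,None,fx=2.6,fy=2.6,interpolation=cv2.INTER_CUBIC))
E
```

```text
[0.4791 0.231  0.125 ] [0.487  0.1428 0.125 ]
[0.5568 0.1246 0.074 ] [0.6548 0.1342 0.074 ] [0.5342 0.2646 0.074 ]
```

View pics/w1z.png

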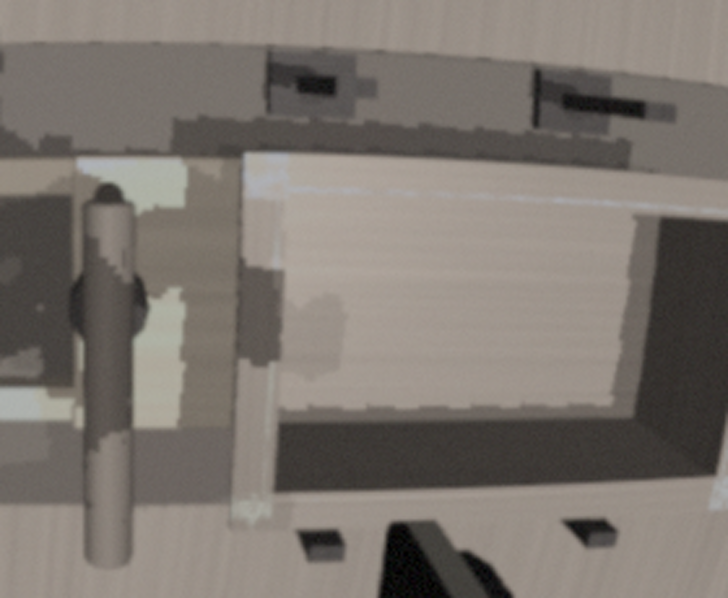

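Call:
play_rows --motion '[[[-1,0,0,3.2,0,0,0],[-1,0,0,6.4,0,0,0],[-1,0,0,9.3,0,0,0],[-1,0,0,9.3,0,0,0],[0,0,0,9.3,0,0,0],[0.4,0,0,9.3,0,0,0],[1,0,0,9.3,0,0,0],[1,0,0,9.3,0,0,0],[1,0,0,9.3,0,0,0],[1,0,0,9.3,0,0,0],[1,0,0,9.3,0,0,0]]]' --newtons 40

```text
t: 3.7
tool_pos: [0.4826, 0.1856, 0.1071]
tool_rot: [-2.112, -2.325, -0.002]
contact_force: [-1.8, -1.3, 5.8]
opening: 0.0101
```

Call:
play_rows --motion '[[[1,0,0.6,0,0,0,0],[1,0,1.3,0,0,0,0],[1,0,2.0,0,0,0,0],[1,0,2.7,0,0,0,0],[1,0,3.4,0,0,0,0],[1,0,4.1,0,0,0,0],[1,0,4.8,0,0,0,0],[1,0,5.3,0,0,0,0],[1,0,5.7,0,0,0,0],[1,0,6.1,0,0,0,0],[1,0,6.5,0,0,0,0],[1,0,6.9,0,0,0,0],[1,0,6.9,0,0,0,0],[1,0,6.9,0,0,0,0]]]'

```text
t: 5.45
tool_pos: [0.5517, 0.1923, 0.1072]
tool_rot: [-2.112, -2.325, -0.004]
contact_force: [-0.9, 1.2, 3.0]
opening: 0.0105
```

```bash
python3 - <<'E'
from station import ctrl
from h import *
import cv2
print(ctrl.get_obs()["contact_force"],ctrl.get_obs()["tool_pos"])
for n,(a,b,c,d,f) in {"scene":(250,480,250,530,2.6),"side":(130,290,160,410,3)}.items():
    r=ctrl.get_image(n); cv2.imwrite(f"pics/{n}2.png",cv2.resize(r["color"][a:b,c:d,::-1],None,fx=f,fy=f,interpolation=cv2.INTER_CUBIC))
E
```

```text
[-0.92263802  1.17722891  2.99326911] [0.55167485 0.19230782 0.10715605]
```

View pics/scene2.png

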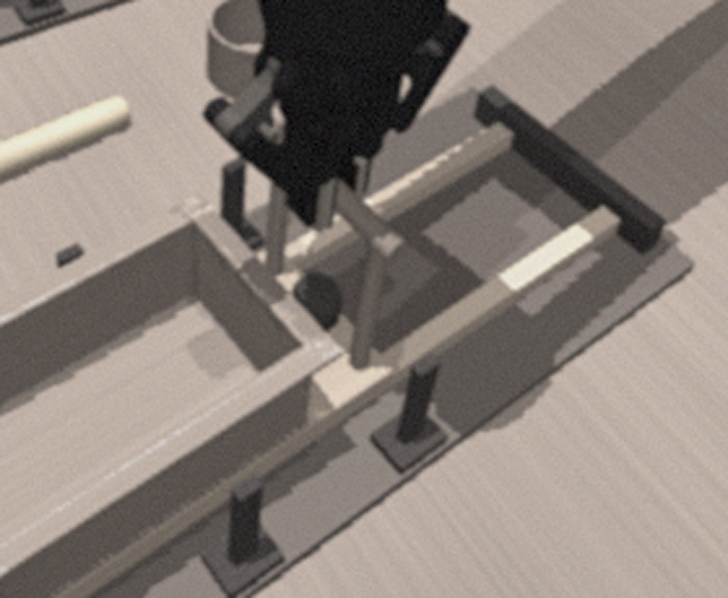

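View pics/side2.png

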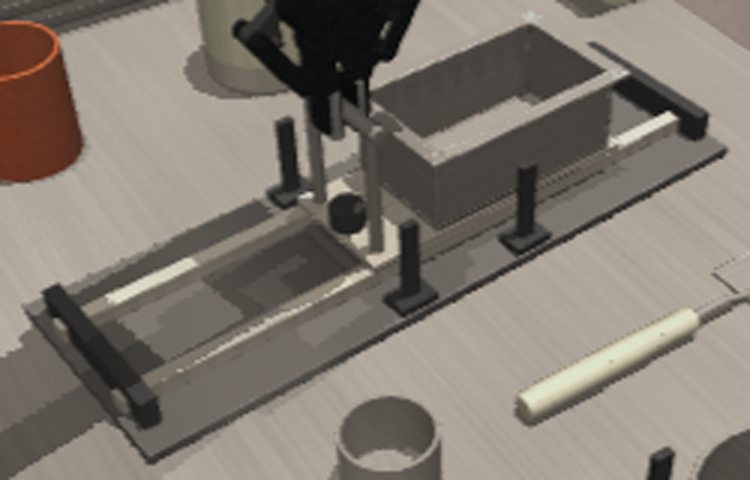

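```bash
python3 - <<'E'
from h import *
for a,b in ((pl(*si(287,122),.074),pl(*si(409,226),.074)),(pl(*sc(233,165),.074),pl(*sc(422,367),.074))): print(a.round(4),b.round(4),((a+b)/2).round(4),np.linalg.norm(a-b))
print("bar end side/scene",pl(*si(375,127),.125),pl(*sc(388,242),.125))
E
```

```text
[0.5454 0.2612 0.074 ] [0.5575 0.1184 0.074 ] [0.5514 0.1898 0.074 ] 0.14334778873999926
[0.5595 0.122  0.074 ] [0.5473 0.2655 0.074 ] [0.5534 0.1938 0.074 ] 0.14402756430700528
bar end side/scene [0.55921862 0.15955377 0.125     ] [0.5478877  0.23169278 0.125     ]
```

Call:
play_rows --motion '[[[-0.3,0,0,0,0,0,0],[-0.3,0,0,0,0,0,0],[-0.3,0,0,0,0,0,0],[-0.3,0,0,0,0,0,0],[-0.3,0,0,-1,0,0,0],[-0.3,0,0,-3,0,0,0],[-0.3,0,0,-6,0,0,0],[-0.3,0,0,-10,0,0,0],[-0.3,0,0,-15,0,0,0],[-0.3,0,0,-15,0,0,0],[-0.3,0,0,-15,0,0,0]]]'

```text
t: 6.92
tool_pos: [0.5515, 0.1921, 0.2583]
tool_rot: [2.112, 2.325, 0.006]
contact_force: [-0.0, 0.6, 0.6]
opening: 0.0551
```

```bash
python3 - <<'E'
from station import ctrl
from h import *
import cv2
print(ctrl.get_obs()["contact_force"],ctrl.get_obs()["tool_pos"])
for n,(a,b,c,d,f) in {"scene":(250,480,250,530,2.6),"side":(130,290,160,410,3)}.items():
    r=ctrl.get_image(n); cv2.imwrite(f"pics/{n}3.png",cv2.resize(r["color"][a:b,c:d,::-1],None,fx=f,fy=f,interpolation=cv2.INTER_CUBIC))
    cv2.imwrite(f"pics/{n}3f.png",r["color"][:,:,::-1])
E
```

```text
[-0.04988053  0.6274455   0.557809  ] [0.55152985 0.19206762 0.25832241]
```

View pics/scene3.png

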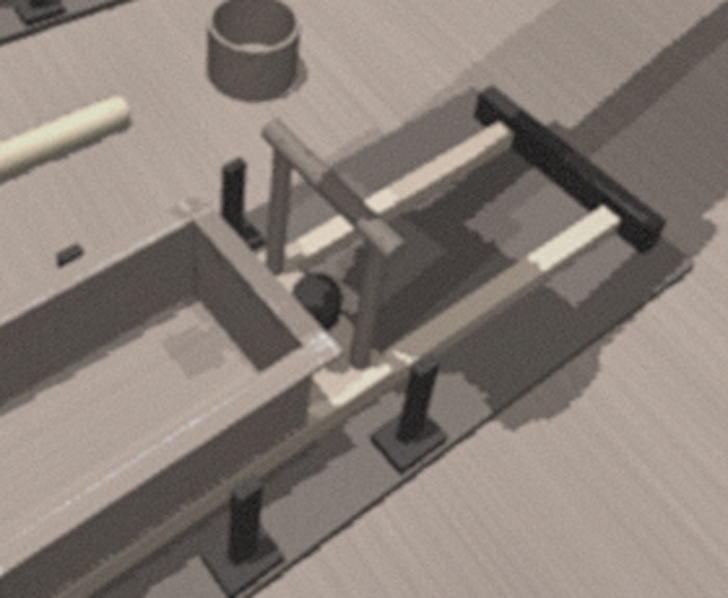

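View pics/side3.png

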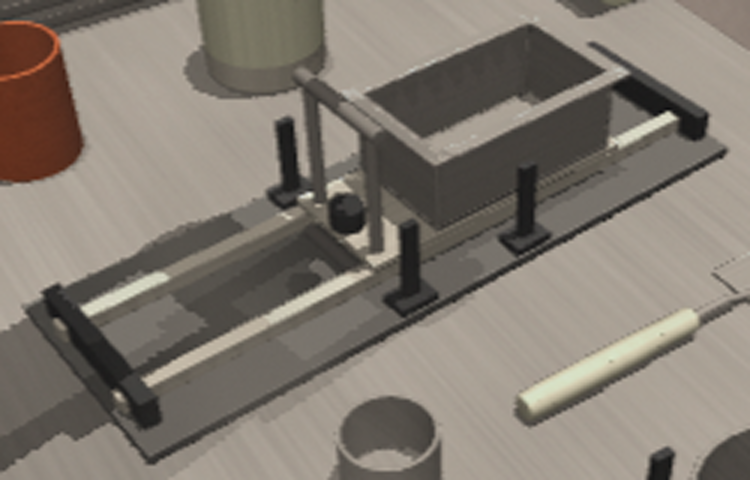

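View pics/side3f.png

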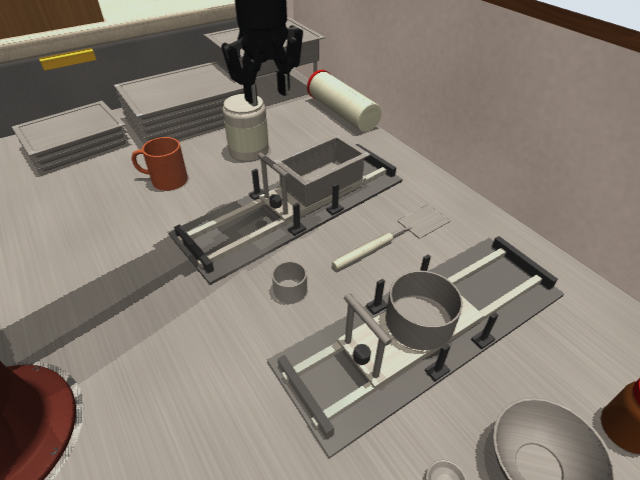

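```bash
python3 - <<'E'
from h import *
for a,b in ((pl(*si(300,77),.125),pl(*si(374,134),.125)),(pl(*sc(272,132),.125),pl(*sc(394,239),.125))): print(((a+b)/2).round(4),np.linalg.norm(a-b).round(4))
from station import ctrl
print(ctrl.finish_job())
E
```

```text
[0.5506 0.1941 0.125 ] 0.0818
[0.5508 0.1916 0.125 ] 0.0811
the job is handed in; nothing more can be done
None
```

I pinched the pan carrier's handle bar, slid it about 69 mm along its slide, then released it and lifted clear. The job was handed in at about 7 s of the 29 s allowed.

- **Bar position:** After release, the two cameras put the bar's centre at about (0.551, 0.193). The midpoint of the first post pair measured about (0.552, 0.192), so the bar is within about 2 mm of it, well inside the 12 mm to the ridges.
- **Measurement error:** The two views differ by up to 4 mm. The bar's length measured 81–82 mm against its true 90 mm in these last pictures. I take this as error in picking the bar's ends.
- **Other carrier:** The pot carrier looks unmoved in the side view. I checked it by eye and did not measure it.
- **Contact:** The gripper is touching nothing. Contact force reads under 1 N, with the tool at 0.258 m.
- **Detent:** I did not feel for the click of the detent separately. That the carrier is in it rests on the measured position and on the bar staying put after release.

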